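# Click two sockets onto the socket rail in size order

### The arm

A 6-joint arm with a two-finger parallel gripper is mounted at the origin on the work surface. World frame = base frame: x ahead of the robot, y to its left, z up, the work surface at z = 0. Lengths are in m, angles in rad, forces in N, time in s.
With the tool pointing down it reaches from about 0.375 to 0.975 m from the base axis. Payload 3.8 kg.
Tool frame: the origin (TCP) lies between the finger pads; the fingertips stand 25 mm ahead of it and the grasp point (between the pads) lies 6 mm ahead of it (robot.tip_reach is the distance from the TCP to the fingertips, in m); z points along the fingers, y is the direction in which the jaws open and shut (so a half turn about z gives the same grasp; the last joint's range is limited). The gripper opens to 85 mm and grips with 20 to 120 N. Pads are 22 mm wide; open, the fingers measure 114 mm over their backs; the gripper's body (76 mm by 85 mm) begins 54 mm behind the grasp point. The pads swing forward as they close: fully open they stand 13 mm farther back than shut.
Start: joints at [1.313, 0.264, 1.604, -0, 1.274, -0.037], TCP at [0.148, 0.659, 0.217] pointing down, gripper open.
Joint ranges: [-2.63, 2.63], [-0.94, 2.18], [0.31, 2.57], [-1.31, 4.45], [0, 2.66], [-2.55, 2.55]. Speed limits (rad/s): [2.57, 2.57, 3.14, 3.14, 3.14, 3.14].

### API

Orientations are given as a unit quaternion [x, y, z, w].
In Python, from station import readout, imaging, robot gives the robot as it stands.
- The arm moves only by the tool carry_out, never from a script. Its argument "commands" is text: rows parted by semicolons, each of 7 numbers parted by spaces: the shift along the tool's x, y, z each as a share of 200 mm, from -1 to 1, then the turn, a rotation vector about the tool's x, y, z each as a share of 180 degrees, from -1 to 1, then the opening, from 0 (shut) to 1 (fully open). In form: x y z ax ay az grip; .... A call has 1 to 5 rows; each row is the pose to reach, as a shift and turn from the pose commanded when the call began, along the tool's axes at that moment, turning the shorter way round; what a row does not reach only later rows make up. A row lasts 1/8 s, in which the tool goes at most 62.5 mm and 10.7 degrees, less where a joint would pass 70% of its speed; a pose out of reach is approached as far as the arm can. A call with a number of a shift or a turn outside -1 to 1 is refused whole. A call with a gripper value outside its range is refused whole. The fingers move at their own pace and stop on an object; the grip force is fixed at half the most. Time passes only in rows, so rows that repeat a pose let the fingers close. It gives the time, the measured TCP pose, the force and the opening at its end, in the units of the state.
- readout.get_obs(): the state, without advancing time (a new reading comes with each control period).
- imaging.camera(name): name is "scene" or "top" or "wrist"; returns a dict with "pixels" (480x640x3 uint8, red, green, blue), "fx", "fy", "cx", "cy" (pixels), "dist_coeffs" ([k1, k2, p1, p2, k3] as OpenCV has them; the pictures are not rectified), "origin" and "rotation" of the camera in the world. Camera axes: x right, y up, looking along -z (the intrinsics and any distortion apply to the point x, -y, -z); pixel columns grow to the right and rows downward; lengths in m; the calibration is good to about 2 mm. A picture is of the moment at which its call begins. There is no depth.
- robot.sign_off(): hands the job in, once; it reports no verdict.
The state is a dict: "time_s": time; "joints": joint angles; "dq": joint speeds; "effort": joint torques, N m; "ee_pos": TCP position; "ee_rot": TCP orientation; "contact_force": force on the tool from outside, world axes, zero at the start; "ft_torque": the same for the moment, N m; "opening": finger opening in m.
Only numpy, scipy, OpenCV 4.12 (cv2) and the standard library are available. Lean on these libraries where they do the work, as an engineer would, in place of code of your own. Each camera call takes 0.05 s, during which the arm holds its last target.

### The job

The socket rail on the drilling bench has lost its two middle sockets, which stand loose on the bench in front of it. Press each one, hex mouth up, fully home over one of the two empty spring clips so that the four sockets run in size order along the rail, from the smallest already on one end to the largest already on the other. Leave the other things on the bench where they are.

Things in the scene. Friction and masses are not known exactly. Their poses are not given: they have to be found in the camera images.
- socket_small_center (a point): The smaller loose steel socket: an upright round tube 45 mm across and 52 mm tall with a hex mouth (33 mm across flats) on top and a 27 mm round hole through its 8 mm thick bottom, about 0.28 kg. It stands on the bench, mouth up, well clear to the left or right of the nut. The point is its centre, half-way up (26 mm above its underside); z is its axis. It goes on the clip beside the smallest socket.
- socket_large_center (a point): The larger loose steel socket: the same form, 55 mm across and 56 mm tall, hex mouth 41 mm, the same 27 mm hole below, about 0.45 kg, on the other side of the nut. The point is its centre, half-way up (28 mm above its underside); z is its axis. It goes on the clip beside the largest socket.
- socket_smallest_center (a point): The smallest socket, 36 mm across and 48 mm tall, fixed on a clip at one end of the rail (which end varies). The point is its centre, half-way up.
- socket_largest_center (a point): The largest socket, 66 mm across and 62 mm tall, fixed on a clip at the other end of the rail; its top is 76 mm above the bench. The point is its centre, half-way up.
- rail: The rail: a dark steel bar 370 mm long (its y axis), 56 mm wide (its x axis) and 14 mm high, screwed to the bench, with four clips 90 mm apart along it, at -135, -45, 45 and 135 mm on its y axis. The origin is the centre of its underside. It lies roughly across the view of the robot, turned by up to about 17 degrees either way.
- clip_left (a point): An empty clip at +45 mm on the rail's y axis: a thin stud 40 mm tall above the rail, from whose tip four sprung wires splay down and out like a tent to 30 mm across about 10 mm above the rail. The point is on its axis at the rail's top face, 14 mm above the bench, where a seated socket's underside rests.
- clip_right (a point): The other empty clip, the same, at -45 mm on the rail's y axis. On either clip, a lowered socket's 27 mm hole centres itself on the tent and stops on the wires some 10 to 15 mm above the rail; a straight push down of about 10 to 15 N squeezes them in and clicks it home, flat on the rail.
- nut: Bystander: a dark steel hex nut 39 mm across flats, 18 mm high, between the two loose sockets. Origin at the centre of its underside.
- bush: Bystander: a plain brass bush (smooth ring) 48 mm across, 26 mm high, on the left side of the bench. Origin at the centre of its underside.
- chuck: Bystander: a dark steel drill chuck 52 mm across, 75 mm tall with a tapered nose on top, on the right side of the bench. Origin at the centre of its underside.
Not all that is in view belongs to the job. What is shaped like the part that bears socket_small_center but turquoise or yellow is not meant.

How it is judged:
By the outcome, as a careful person would: the job done as asked, in the order asked, and still so for the second after the job is handed in, with the robot touching nothing.
It also fails if it takes over 58 s, if anything falls off the work surface, if the arm or the gripper's body presses on something with over 40 N, if the wrist force passes 120 N, or if a joint passes its speed limit or range.

## Working session

There is one attempt and no reset: what is moved stays moved. The work goes in short steps, Python scripts to look and compute and a tool call to move; the robot and the scene stay as the last step left them, time stands still between calls to the robot, and variables do not carry over. Pictures are saved under pics/ and viewed, and the job is handed in when it is done.

Besides the shell and the picture viewer there is one more tool, called as a command line: name --argument value ..., lists and objects as JSON in quotes. carry_out: Moves the arm, as the interface text tells. Its arguments: {"type":"object","properties":{"commands":{"type":"string"}},"required":["commands"]}

```bash
mkdir -p pics; ls; python3 - <<'E'
from station import readout, imaging, robot
import cv2
print(readout.get_obs())
for n in("scene","top","wrist"):
    c=imaging.camera(n); cv2.imwrite(f"pics/{n}0.png",c["pixels"][:,:,::-1])
    print(n,{k:v for k,v in c.items() if k!="pixels"})
E
```

```text
pics
{'time_s': 0.0, 'joints': array([ 1.31309685e+00,  2.64781300e-01,  1.60540056e+00, -1.37376566e-05,
        1.27367869e+00, -3.68791081e-02]), 'dq': array([ 0.00127249,  0.00074908,  0.00078209,  0.00062189, -0.00232847,
       -0.00217938]), 'effort': array([-8.66219052e-04, -5.15120816e+01, -3.67315006e+01, -1.87308019e-04,
        1.29331238e-02,  1.15432528e-05]), 'ee_pos': array([0.14764139, 0.65786522, 0.21532874]), 'ee_rot': array([ 1.10183918e-01,  9.93910569e-01, -1.12263449e-03, -1.59920781e-04]), 'contact_force': array([0.04206072, 0.75445403, 0.50153132]), 'ft_torque': array([-0.00492294,  0.01112521,  0.0530614 ]), 'opening': 0.08534178065852803}
scene {'fx': 438.49833215119673, 'fy': 438.49833215119673, 'cx': 320.7182665975279, 'cy': 239.7508983198705, 'dist_coeffs': array([-0.01016471,  0.        ,  0.        ,  0.        ,  0.        ]), 'origin': array([1.00098442, 0.21206491, 0.72651074]), 'rotation': array([0.17310352, 0.2570859 , 0.79949512, 0.5145382 ])}
top {'fx': 586.4652525701616, 'fy': 586.4652525701616, 'cx': 319.145378495593, 'cy': 236.22111620547523, 'dist_coeffs': array([-0.09995468,  0.        ,  0.        ,  0.        ,  0.        ]), 'origin': array([0.39159441, 0.00276563, 1.39214453]), 'rotation': array([-0.0378995 ,  0.03495899,  0.7073038 , -0.70502683])}
wrist {'fx': 341.93824726877074, 'fy': 341.93824726877074, 'cx': 320.8790924216024, 'cy': 241.63257955053209, 'dist_coeffs': array([0.00166044, 0.        , 0.        , 0.        , 0.        ]), 'origin': array([0.07677762, 0.673876  , 0.37284008]), 'rotation': array([-0.11304127, -0.08913998,  0.61841101,  0.77255651])}
```

View pics/scene0.png

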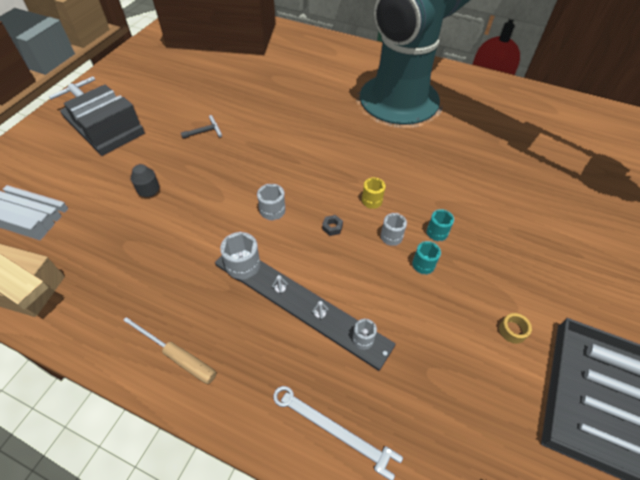

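View pics/top0.png

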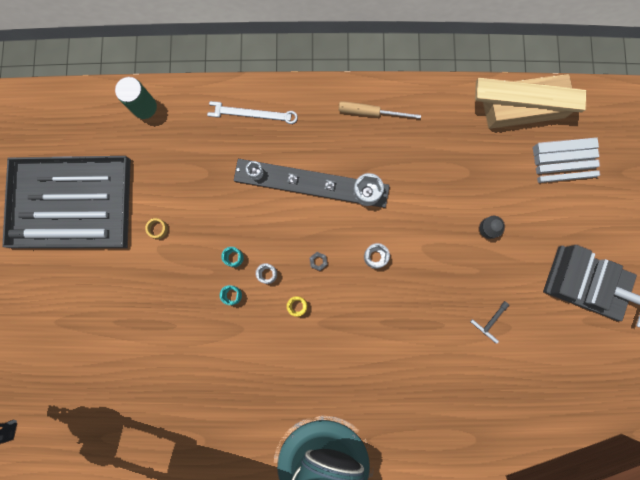

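View pics/wrist0.png

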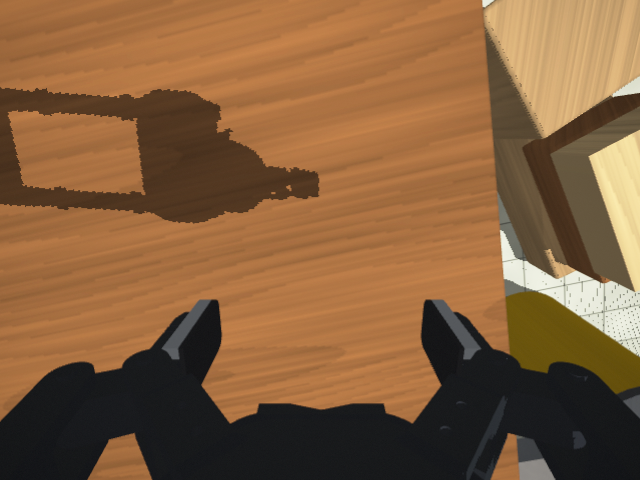

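Candidates in the top view: the grey socket at (266,274) is the small one. The turquoise sockets at (232,257) and (231,296) and the yellow one at (297,307) are decoys. The grey socket at (377,256) is the large one, the nut is at (318,261), the smallest fixed socket at (254,171) and the largest at (369,189). I'll check this in a close crop.

```bash
python3 - <<'E'
import cv2
t=cv2.imread("pics/top0.png"); s=cv2.imread("pics/scene0.png")
cv2.imwrite("pics/topc.png",cv2.resize(t[150:320,210:410],None,fx=4,fy=3.5,interpolation=cv2.INTER_CUBIC)) if 0 else cv2.imwrite("pics/topc.png",cv2.resize(t[155:305,210:410],None,fx=4,fy=4,interpolation=cv2.INTER_CUBIC))
cv2.imwrite("pics/scenec.png",cv2.resize(s[170:370,210:460],None,fx=3,fy=3,interpolation=cv2.INTER_CUBIC))
E
```

```text
(no output)
```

View pics/topc.png

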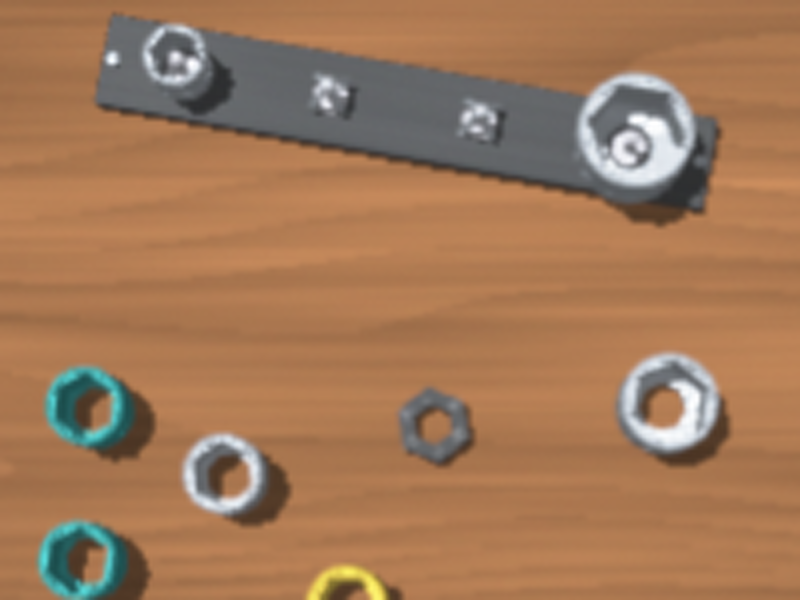

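View pics/scenec.png

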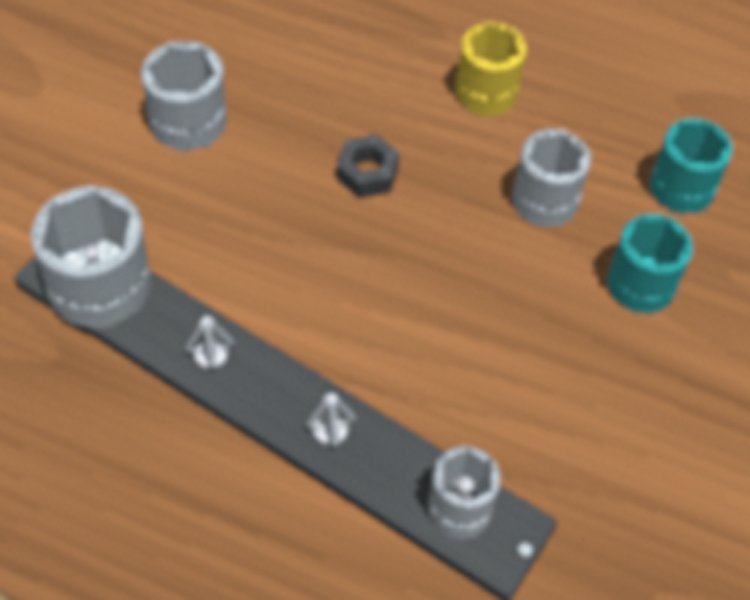

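Both crops agree. The small socket is the grey one at top (266,274), with the turquoise and yellow ones as decoys, and the large one is at (377,256). The smallest fixed socket is on the rail's left end (+y), so the small socket goes on clip_left and the large one on clip_right. Next I work out positions from both cameras.

```bash
cat > h.py <<'E'
import numpy as np, cv2
from scipy.spatial.transform import Rotation as R
def ray(c,uv):
    K=np.array([[c["fx"],0,c["cx"]],[0,c["fy"],c["cy"]],[0,0,1]])
    p=cv2.undistortPoints(np.array([[uv]],float),K,np.array(c["dist_coeffs"]))[0,0]
    return np.array(c["origin"]),R.from_quat(c["rotation"]).apply([p[0],-p[1],-1])
def atz(c,uv,z):
    o,d=ray(c,uv); return (o+d*(z-o[2])/d[2])[:2]
def proj(c,P):
    q=R.from_quat(c["rotation"]).inv().apply(np.array(P)-c["origin"]); q=np.atleast_2d(q)
    K=np.array([[c["fx"],0,c["cx"]],[0,c["fy"],c["cy"]],[0,0,1]])
    return cv2.projectPoints(q*[1,-1,-1],np.zeros(3),np.zeros(3),K,np.array(c["dist_coeffs"]))[0][:,0]
def cpos(): # camera w/o pixels
    pass
E
python3 - <<'E'
from h import *
from station import imaging
T=imaging.camera("top");S=imaging.camera("scene")
t={'small':(225,474,.052),'large':(669,404,.056),'smst':(175,55,.062),'lgst':(637,131,.076),'clipL':(330,95,.05),'clipR':(480,121,.05),
'c1':(112,14,.014),'c2':(97,105,.014),'c3':(717,120,.014),'c4':(702,210,.014),'nut':(435,425,.018)}
s={'small':(555,158),'large':(183,70),'smst':(466,478),'lgst':(89,228),'clipL':(331,399),'clipR':(207,321),'nut':(368,160)}
for k,(u,v,z) in t.items():
    if k[:4]=='clip': z=.054
    a=atz(T,((u+.5)/4-.5+210,(v+.5)/4-.5+155),z)
    b=atz(S,((s[k][0]+.5)/3-.5+210,(s[k][1]+.5)/3-.5+170),z) if k in s else None
    print(k,a.round(4),None if b is None else b.round(4))
E
```

```text
small [0.4458 0.1302] [0.4494 0.1323]
large [ 0.4848 -0.1236] [ 0.4865 -0.1231]
smst [0.6876 0.1599] [0.6902 0.1605]
lgst [ 0.6392 -0.1056] [ 0.639  -0.1041]
clipL [0.6652 0.0704] [0.6729 0.072 ]
clipR [ 0.6495 -0.0165] [ 0.6562 -0.0166]
c1 [0.7238 0.2039] None
c2 [0.6681 0.2121] None
c3 [ 0.6575 -0.1586] None
c4 [ 0.6032 -0.1488] None
nut [0.4756 0.0103] [0.4773 0.012 ]
```

```bash
cat > plan.py <<'E'
import sys; from h import *
from station import readout
o=readout.get_obs(); x,y,z,a=map(float,sys.argv[1:5])
r=R.from_quat(o["ee_rot"]); 
J=np.radians(a); yj=np.array([np.cos(J),np.sin(J),0]); zt=np.array([0,0,-1.])
c=[]
for s in(1,-1):
    M=np.column_stack([np.cross(s*yj,zt),s*yj,zt]); c.append((r.inv()*R.from_matrix(M)).as_rotvec())
rv=min(c,key=np.linalg.norm)
d=r.inv().apply(np.array([x,y,z])-o["ee_pos"])
print("t",round(o["time_s"],2),"pos",o["ee_pos"].round(4),"F",o["contact_force"].round(1),"open",round(o["opening"],4),"j",o["joints"].round(2))
print("shift share",(d/.2).round(3),"turn share",(rv/np.pi).round(3),"rows",np.ceil(np.linalg.norm(d)/.0625),np.ceil(np.linalg.norm(rv)/np.radians(10.7)))
E
python3 - <<'E'
from h import *
from station import imaging
T=imaging.camera("top")
for u,v in((232,256.5),(230.5,295.5),(297,306.5)): print(atz(T,(u,v),.052).round(3))
E
python3 plan.py .448 .131 .2 -10.7
```

```text
[0.484 0.208]
[0.395 0.211]
[0.37  0.059]
t 0.3 pos [0.1478 0.6584 0.2162] F [-0.3 -0.6 -0.8] open 0.0855 j [ 1.31  0.26  1.6   0.    1.27 -0.04]
shift share [-2.042 -2.244  0.083] turn share [-0.     0.     0.489] rows 10.0 9.0
```

carry_out --commands "-0.9 -1 0.04 0 0 0.245 1;-0.9 -1 0.04 0 0 0.245 1;-0.9 -1 0.04 0 0 0.245 1;-0.9 -1 0.04 0 0 0.245 1;-0.9 -1 0.04 0 0 0.245 1"

```text
time_s: 0.92
ee_pos: [0.2806, 0.4213, 0.2085]
ee_rot: [0.477, 0.879, -0.0, 0.0]
contact_force: [-1.0, 0.3, -0.4]
opening: 0.0852
```

```bash
python3 plan.py .448 .131 .2 -10.7
```

```text
t 0.93 pos [0.2806 0.4213 0.2085] F [-1.   0.3 -0.4] open 0.0852 j [ 0.93 -0.05  1.97 -0.    1.23  0.36]
shift share [-1.673 -0.09   0.044] turn share [-0.     0.     0.243] rows 6.0 5.0
```

carry_out --commands "-1 -0.05 0.02 0 0 0.16 1;-1 -0.05 0.02 0 0 0.16 1;-1 -0.05 0.02 0 0 0.16 1;-1 -0.05 0.02 0 0 0.16 1"

```text
time_s: 1.42
ee_pos: [0.3824, 0.2493, 0.2049]
ee_rot: [0.68, 0.733, 0.0, 0.0]
contact_force: [0.0, 0.7, -0.9]
opening: 0.0856
```

```bash
python3 plan.py .448 .131 .2 -10.7
```

```text
t 1.43 pos [0.3824 0.2493 0.2049] F [ 0.   0.7 -0.9] open 0.0856 j [ 0.52 -0.15  2.06 -0.    1.23  0.45]
shift share [-0.614  0.283  0.025] turn share [ 0.    -0.     0.083] rows 3.0 2.0
```

carry_out --commands "-0.614 0.283 0.025 0 0 0.083 1;-0.614 0.283 0.025 0 0 0.083 1;-0.614 0.283 0.025 0 0 0.083 1;-0.614 0.283 0.025 0 0 0.083 1"

```text
time_s: 1.92
ee_pos: [0.447, 0.134, 0.1997]
ee_rot: [0.769, 0.64, 0.0, -0.001]
contact_force: [0.0, 0.7, 0.1]
opening: 0.0854
```

```bash
python3 plan.py .448 .131 .2 -10.7; python3 - <<'E'
from h import *
from station import imaging
for n in ("wrist","scene","top"):
    c=imaging.camera(n); cv2.imwrite(f"pics/{n}1.png",c["pixels"][:,:,::-1])
    np.save(f"pics/{n}1.npy",{k:v for k,v in c.items() if k!='pixels'},allow_pickle=True)
    if n=="wrist":
        for p in ((.448,.131,.052),(.448,.131,0)): print(proj(c,p), c["origin"])
E
```

```text
t 1.93 pos [0.447  0.134  0.1997] F [0.  0.7 0.1] open 0.0854 j [ 0.24 -0.13  2.05  0.    1.22  0.42]
shift share [-0.014  0.007 -0.002] turn share [-0.    -0.     0.001] rows 1.0 1.0
[[322.83987627 225.37377581]] [0.46019396 0.20497114 0.35707435]
[[322.62556851 213.69368857]] [0.46019396 0.20497114 0.35707435]
```

View pics/wrist1.png

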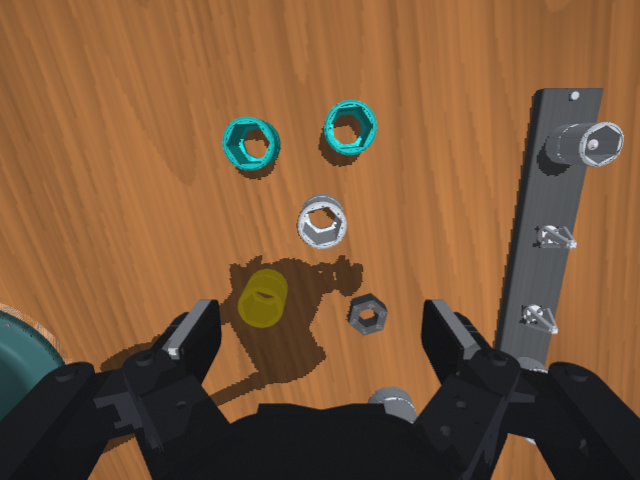

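```bash
python3 - <<'E'
from h import *
c=np.load("pics/wrist1.npy",allow_pickle=True).item()
for p in ((.448,.131,.052),(.6723,.0717,.054),(.6557,-.0165,.054),(.6723,.0717,.014),(.6557,-.0165,.014),(.689,.16,.062)): print(p,proj(c,p).round(1))
for u in ((573,244),(553,331)):print(atz(c,u,.054))
print(atz(c,(601,144),.062))
cv2.imwrite("pics/w1c.png",cv2.resize(cv2.imread("pics/wrist1.png")[90:350,480:640],None,fx=2.3,fy=2.3,interpolation=2))
E
```

```text
(0.448, 0.131, 0.052) [[322.8 225.4]]
(0.6723, 0.0717, 0.054) [[572.9 244.4]]
(0.6557, -0.0165, 0.054) [[553.8 330.2]]
(0.6723, 0.0717, 0.014) [[545.7 233.1]]
(0.6557, -0.0165, 0.014) [[530.3 311. ]]
(0.689, 0.16, 0.062) [[603.  143.3]]
[0.6723867  0.07203988]
[ 0.65492184 -0.01724987]
[0.68741559 0.15976516]
```

View pics/w1c.png

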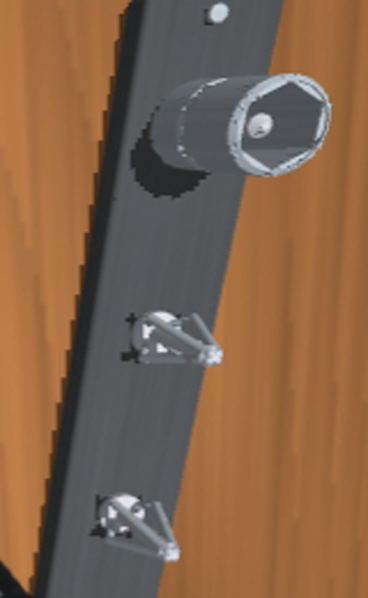

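The wrist picture shows the small socket's rim at (323,225), and my estimate (0.448, 0.131) projects to exactly there. The clip tips at (573,244) and (553,331) also match within about 1 mm. I'll descend now.

carry_out --commands "-0.014 0.007 0.3 0 0 0 1;-0.014 0.007 0.6 0 0 0 1;-0.014 0.007 0.75 0 0 0 1;-0.014 0.007 0.818 0 0 0 1;-0.014 0.007 0.818 0 0 0 1"

```text
time_s: 2.7
ee_pos: [0.4473, 0.1311, 0.0359]
ee_rot: [0.768, 0.64, -0.0, -0.0]
contact_force: [-0.4, -0.5, 0.2]
opening: 0.0854
```

```bash
python3 plan.py .448 .131 .036 -10.7; python3 - <<'E'
from h import *
from station import imaging
c=imaging.camera("wrist"); cv2.imwrite(f"pics/wrist2.png",c["pixels"][:,:,::-1])
E
```

```text
t 2.7 pos [0.4473 0.1311 0.0359] F [-0.4 -0.5  0.2] open 0.0854 j [0.23 0.06 2.2  0.   0.87 0.41]
shift share [ 0.     0.004 -0.001] turn share [-0.     0.     0.002] rows 1.0 1.0
```

View pics/wrist2.png

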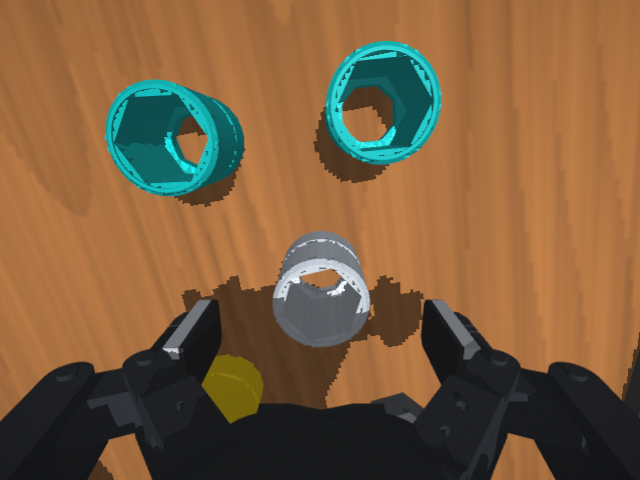

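The socket sits midway between the jaws at (321,300), so I'll close on it.

carry_out --commands "0 0.002 0 0 0 0 0;0 0.002 0 0 0 0 0;0 0.002 0 0 0 0 0;0 0.002 0 0 0 0 0;0 0.002 0 0 0 0 0"

```text
time_s: 3.38
ee_pos: [0.4482, 0.1301, 0.0362]
ee_rot: [0.769, 0.639, 0.0, 0.0]
contact_force: [0.4, 0.8, -0.0]
opening: 0.0
```

carry_out --commands "0 0.002 -0.05 0 0 0 0;0 0.002 -0.2 0 0 0 0;0 0.002 -0.4 0 0 0 0;0 0.002 -0.4 0 0 0 0"

```text
time_s: 3.88
ee_pos: [0.4519, 0.1309, 0.1204]
ee_rot: [0.769, 0.639, 0.004, 0.002]
contact_force: [1.4, -0.0, -0.8]
opening: -0.0001
```

```bash
python3 plan.py .672 .072 .13 -10.7; python3 - <<'E'
from h import *
from station import imaging
c=imaging.camera("wrist"); cv2.imwrite(f"pics/wrist3.png",c["pixels"][:,:,::-1])
E
```

```text
t 3.88 pos [0.4519 0.1309 0.1204] F [ 1.4 -0.  -0.8] open -0.0001 j [ 0.23 -0.05  2.14  0.    1.05  0.41]
shift share [-0.089  1.136 -0.04 ] turn share [ 0.002 -0.001  0.001] rows 4.0 1.0
```

View pics/wrist3.png

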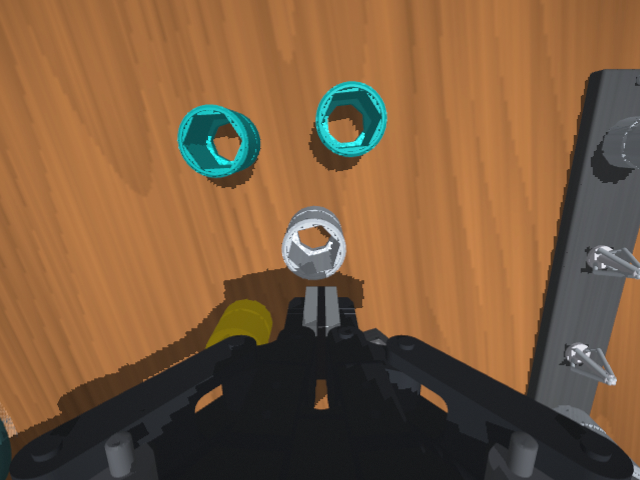

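The grasp missed: the jaws shut empty, with the socket at (314,245) just beyond them. I'll measure again.

```bash
python3 - <<'E'
from h import *
from station import imaging,readout
o=readout.get_obs()
r=R.from_quat(o["ee_rot"])
C={n:imaging.camera(n) for n in("wrist","top","scene")}
for n,c in C.items(): 
    cv2.imwrite(f"pics/{n}4.png",c["pixels"][:,:,::-1])
    tip=o["ee_pos"]+r.apply([0,0,.025]); print(n,"tip",proj(c,tip),"sock old",proj(c,(.448,.131,.052)))
w=C["wrist"]; print("wrist sock",atz(w,(314.5,247),.052)); print(o["ee_pos"])
t=cv2.imread("pics/top4.png");s=cv2.imread("pics/scene4.png")
a=cv2.resize(t[230:330,210:310],None,fx=4,fy=4,interpolation=2)
b=cv2.resize(s[150:250,350:450],None,fx=4,fy=4,interpolation=2)
cv2.imwrite("pics/ab4.png",np.hstack([a,b]))
E
```

```text
wrist tip [[321.11849887 271.86877093]] sock old [[317.28377722 249.68761522]]
top tip [[263.95805408 270.31495331]] sock old [[265.52061458 272.18245353]]
scene tip [[396.88643709 208.80203023]] sock old [[394.29622975 221.60075814]]
wrist sock [0.44648189 0.13325255]
[0.45029279 0.13050992 0.11835815]
```

View pics/ab4.png

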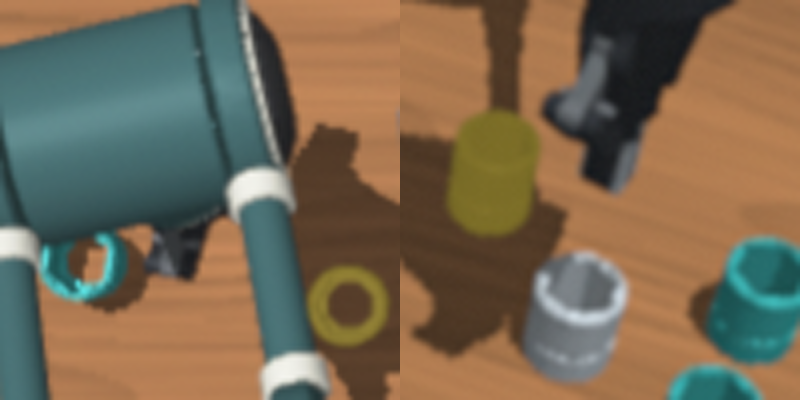

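```bash
python3 - <<'E'
from h import *
from station import imaging,readout
o=readout.get_obs(); print(o["ee_pos"],o["joints"])
r=R.from_quat(o["ee_rot"])
C={n:imaging.camera(n) for n in("wrist","top","scene")}
for n,c in C.items(): 
    im=c["pixels"][:,:,::-1].copy()
    big=cv2.resize(im,None,fx=4,fy=4,interpolation=2)
    for l,col in ((0,(0,0,255)),(.006,(0,255,0)),(.025,(255,0,0))):
        for x in (-.011,0,.011):
            p=proj(c,o["ee_pos"]+r.apply([x,0,l]))[0]; cv2.circle(big,(int(p[0]*4+2),int(p[1]*4+2)),4,col,-1)
    p=proj(c,o["ee_pos"]+r.apply([0,0,.02]))[0].astype(int)*4
    cv2.imwrite(f"pics/{n}5.png",big[p[1]-200:p[1]+200,p[0]-130:p[0]+130])
cv2.imwrite("pics/abc5.png",np.hstack([cv2.imread(f"pics/{n}5.png") for n in C]))
E
```

```text
[0.44754409 0.12986265 0.11509516] [ 2.28974371e-01 -4.42455960e-02  2.14189523e+00 -3.13197057e-05
  1.04595851e+00  4.12066765e-01]
```

View pics/abc5.png

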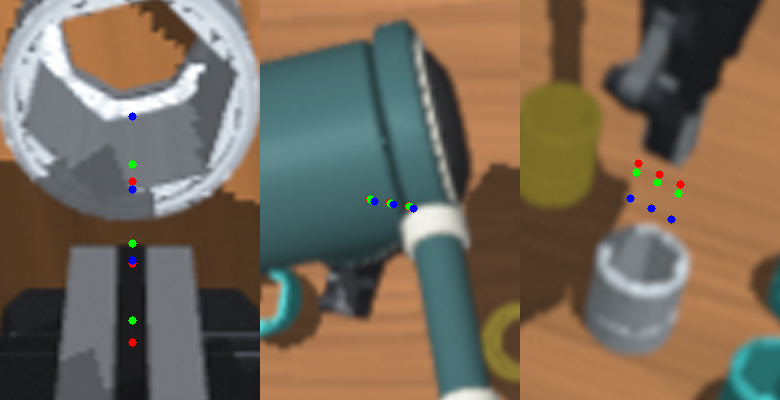

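```bash
python3 - <<'E'
from h import *
from station import imaging,readout,robot
print(robot.tip_reach,[a for a in dir(robot) if a[0]!='_'])
o=readout.get_obs(); print(o["ee_pos"],o["opening"])
r=R.from_quat(o["ee_rot"])
C={n:imaging.camera(n) for n in("wrist","top","scene")}
w,s=C["wrist"],C["scene"]
print("wrist cam in tool", r.inv().apply(w["origin"]-o["ee_pos"]), (r.inv()*R.from_quat(w["rotation"])).as_matrix().round(3))
im=s["pixels"][:,:,::-1]; 
cv2.imwrite("pics/s6.png",cv2.resize(im[120:240,340:460],None,fx=5,fy=5,interpolation=2))
E
```

```text
0.025 ['PlanningError', 'sign_off', 'tip_reach']
[0.44748195 0.12984646 0.11479787] 6.0625392659010175e-05
wrist cam in tool [ 7.23277747e-02 -5.81935843e-05 -1.57357658e-01] [[-0.     0.958  0.285]
 [ 1.     0.     0.   ]
 [ 0.     0.285 -0.958]]
```

View pics/s6.png

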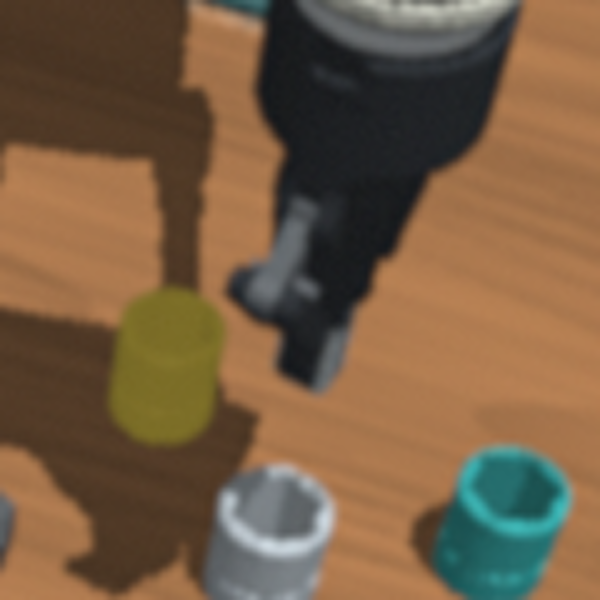

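View pics/wrist5.png

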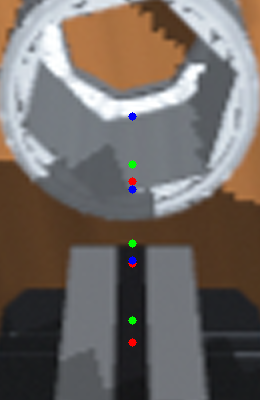

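```bash
python3 - <<'E'
from h import *
from station import imaging,readout,robot
o=readout.get_obs(); r=R.from_quat(o["ee_rot"])
C={n:imaging.camera(n) for n in("wrist","scene")}
w,s=C["wrist"],C["scene"]
cv2.imwrite("pics/wrist6.png",w["pixels"][:,:,::-1])
def rt(c,uv):
    a,d=ray(c,uv); return r.inv().apply(a-o["ee_pos"]),r.inv().apply(d)
a,d=rt(w,(321,287))
for x in(-.011,0,.011): print("wrist x",x,(a+d*(x-a[0])/d[0]).round(4))
a2,d2=rt(s,(401.6,195.6))
for z in (0,.01,.025): print("scene z",z,(a2+d2*(z-a2[2])/d2[2]).round(4))
# nearest points
A=np.column_stack([d,-d2]); k=np.linalg.lstsq(A,a2-a,rcond=None)[0]; print(a+d*k[0],a2+d2*k[1])
print(o["ee_pos"],proj(w,o["ee_pos"]+r.apply([.011,0,.025])))
E
```

```text
wrist x -0.011 [-0.011  -0.0001  0.0286]
wrist x 0 [ 0.     -0.0001  0.004 ]
wrist x 0.011 [ 0.011  -0.0001 -0.0205]
scene z 0 [-0.0012 -0.013   0.    ]
scene z 0.01 [-0.0042 -0.0218  0.01  ]
scene z 0.025 [-0.0086 -0.0351  0.025 ]
[ 7.12451073e-03 -6.32075754e-05 -1.18919281e-02] [ 0.00290555 -0.00078135 -0.01378251]
[0.44802221 0.12999228 0.11532107] [[321.11396813 253.59175944]]
```

The cameras agree that the fingertips really lie about 15 mm behind the reported TCP when shut and 28 mm behind when open. The stated value is 25 mm ahead, so the jaws closed about 40 mm too high; sideways alignment is right. I'll use the measured tip offset, reopen and measure the socket again.

carry_out --commands "0 0 0 0 0 0 1;0 0 0 0 0 0 1;0 0 0 0 0 0 1;0 0 0 0 0 0 1"

```text
time_s: 4.97
ee_pos: [0.4486, 0.1301, 0.1161]
ee_rot: [0.769, 0.64, 0.0, 0.0]
contact_force: [-0.9, -0.5, -0.7]
opening: 0.0725
```

```bash
python3 - <<'E'
from h import *
from station import imaging,readout,robot
o=readout.get_obs(); r=R.from_quat(o["ee_rot"])
C={n:imaging.camera(n) for n in("wrist","scene")}
w,s=C["wrist"],C["scene"]
a=cv2.resize(w["pixels"][190:290,270:370,::-1],None,fx=4,fy=4,interpolation=2)
b=cv2.resize(s["pixels"][150:250,340:440,::-1],None,fx=4,fy=4,interpolation=2)
cv2.imwrite("pics/ab7.png",np.hstack([a,b]))
np.save("pics/w7.npy",{k:v for k,v in w.items() if k!='pixels'},allow_pickle=True)
np.save("pics/s7.npy",{k:v for k,v in s.items() if k!='pixels'},allow_pickle=True)
E
```

```text
(no output)
```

View pics/ab7.png

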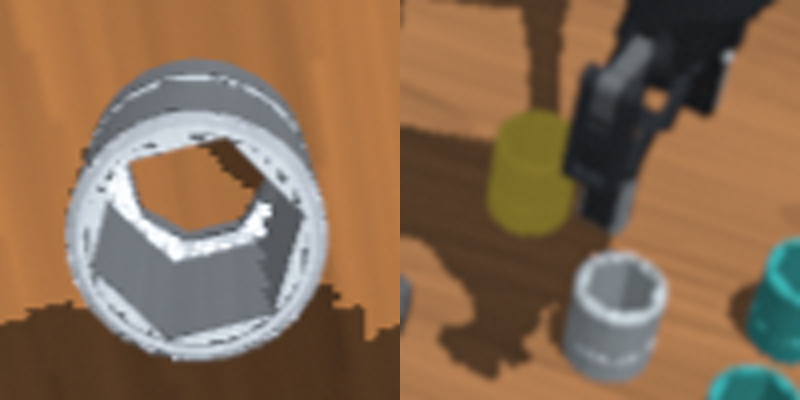

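```bash
python3 - <<'E'
from h import *
w=np.load("pics/w7.npy",allow_pickle=True).item();s=np.load("pics/s7.npy",allow_pickle=True).item()
print(atz(w,(318.8,248.4),.052),atz(s,(394.9,221.1),.052))
E
python3 plan.py .4475 .131 0 -10.7
```

```text
[0.44733987 0.13195168] [0.44629807 0.13168006]
t 5.08 pos [0.4486 0.1301 0.1161] F [-0.2  0.   0.6] open 0.0845 j [ 0.23 -0.04  2.14 -0.    1.05  0.41]
shift share [ 0.003 -0.006  0.581] turn share [ 0.    -0.     0.001] rows 2.0 1.0
```

carry_out --commands "0.008 -0.007 0.25 0 0 0 1;0.008 -0.007 0.4 0 0 0 1;0.008 -0.007 0.5 0 0 0 1;0.008 -0.007 0.56 0 0 0 1;0.008 -0.007 0.56 0 0 0 1"

```text
time_s: 5.7
ee_pos: [0.4468, 0.1318, 0.0035]
ee_rot: [0.769, 0.639, -0.001, -0.0]
contact_force: [0.2, -0.1, 0.3]
opening: 0.0857
```

```bash
python3 plan.py .4472 .1318 -.009 -10.7; python3 - <<'E'
from h import *
from station import imaging
w=imaging.camera("wrist")["pixels"];s=imaging.camera("scene")["pixels"]
a=cv2.resize(w[:,:,::-1],(400,300));b=cv2.resize(s[150:250,330:460,::-1],(400,300),interpolation=2)
cv2.imwrite("pics/ab8.png",np.hstack([a,b]))
E
```

```text
t 5.7 pos [0.4468 0.1318 0.0035] F [ 0.2 -0.1  0.3] open 0.0857 j [ 0.23  0.12  2.22 -0.    0.8   0.42]
shift share [0.001 0.002 0.062] turn share [-0.001  0.     0.001] rows 1.0 1.0
```

View pics/ab8.png

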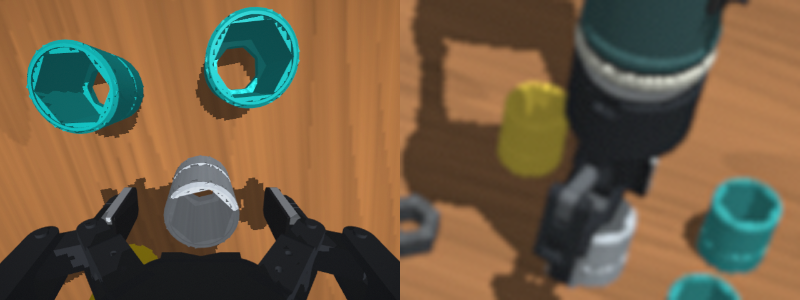

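The fingers now straddle the socket at body height. I'll go a little lower and close.

carry_out --commands "0.001 0.002 0.05 0 0 0 1;0.001 0.002 0.05 0 0 0 0;0.001 0.002 0.05 0 0 0 0;0.001 0.002 0.05 0 0 0 0;0.001 0.002 0.05 0 0 0 0"

```text
time_s: 6.42
ee_pos: [0.448, 0.1321, -0.0054]
ee_rot: [0.769, 0.639, 0.0, -0.0]
contact_force: [-2.6, -0.2, 5.5]
opening: 0.0419
```

```bash
python3 plan.py .4472 .1318 .12 -10.7
```

```text
t 6.42 pos [ 0.448   0.1321 -0.0054] F [-2.6 -0.2  5.5] open 0.0419 j [0.23 0.13 2.23 0.   0.78 0.42]
shift share [-0.002 -0.003 -0.627] turn share [-0.    -0.     0.001] rows 3.0 1.0
```

carry_out --commands "0 0 -0.05 0 0 0 0;0 0 -0.2 0 0 0 0;0 0 -0.4 0 0 0 0;0 0 -0.6 0 0 0 0;0 0 -0.6 0 0 0 0"

```text
time_s: 7.05
ee_pos: [0.4511, 0.1328, 0.118]
ee_rot: [0.769, 0.64, 0.004, 0.002]
contact_force: [0.3, -0.0, -3.1]
opening: 0.0418
```

```bash
python3 plan.py .672 .072 .12 -10.7; python3 - <<'E'
from h import *
from station import imaging
w=imaging.camera("wrist")["pixels"];s=imaging.camera("scene")["pixels"]
a=cv2.resize(w[:,:,::-1],(400,300));b=cv2.resize(s[120:250,330:460,::-1],(300,300),interpolation=2)
cv2.imwrite("pics/ab9.png",np.hstack([a,b]))
E
```

```text
t 7.05 pos [0.4511 0.1328 0.118 ] F [ 0.3 -0.  -3.1] open 0.0418 j [ 0.23 -0.05  2.14 -0.    1.04  0.42]
shift share [-0.098  1.141 -0.002] turn share [ 0.002 -0.001  0.001] rows 4.0 1.0
```

View pics/ab9.png

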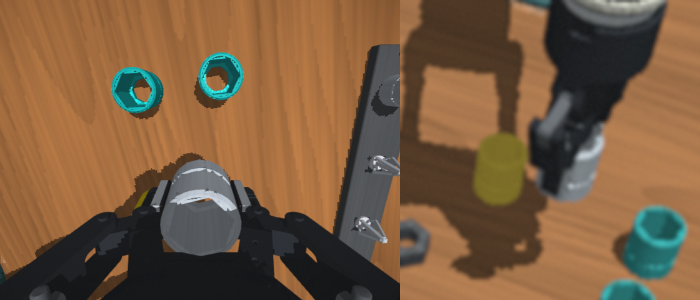

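The socket is held, with the opening at 42 mm and a 3 N load. I'll carry it to clip_left at about (0.6723, 0.072).

carry_out --commands "-0.05 0.6 0 0 0 0 0;-0.1 0.9 0 0 0 0 0;-0.1 1 0 0 0 0 0;-0.1 1 0 0 0 0 0;-0.1 1 0 0 0 0 0"

```text
time_s: 7.78
ee_pos: [0.6395, 0.0755, 0.1111]
ee_rot: [0.769, 0.639, -0.002, -0.002]
contact_force: [-0.3, 0.5, -3.4]
opening: 0.042
```

```bash
python3 plan.py .6723 .072 .09 -10.7
```

```text
t 7.78 pos [0.6395 0.0755 0.1111] F [-0.3  0.5 -3.4] open 0.042 j [0.08 0.29 1.77 0.   1.08 0.26]
shift share [0.013 0.165 0.105] turn share [-0.002  0.     0.001] rows 1.0 1.0
```

carry_out --commands "0.013 0.165 0.105 0 0 0 0;0.013 0.165 0.105 0 0 0 0;0.013 0.165 0.105 0 0 0 0;0.013 0.165 0.105 0 0 0 0"

```text
time_s: 8.28
ee_pos: [0.6727, 0.073, 0.0936]
ee_rot: [0.769, 0.64, -0.0, -0.0]
contact_force: [-0.3, 0.2, -2.7]
opening: 0.0416
```

```bash
python3 plan.py .6723 .072 .05 -10.7; python3 - <<'E'
from h import *
from station import imaging,readout
o=readout.get_obs()
W=imaging.camera("wrist");S=imaging.camera("scene");w=W["pixels"];s=S["pixels"]
b=cv2.resize(s[230:360,230:400,::-1],None,fx=3,fy=3,interpolation=2)
p=(proj(S,[(.6723,.072,.014),(o["ee_pos"][0],o["ee_pos"][1],o["ee_pos"][2]+.0054)])-[230,230])*3
for q in p: cv2.circle(b,tuple(int(v) for v in q),3,(0,0,255),-1)
a=cv2.resize(w[:,:,::-1],(400,300))
b=cv2.resize(b,(392,300))
cv2.imwrite("pics/ab10.png",np.hstack([a,b]))
E
```

```text
t 8.28 pos [0.6727 0.073  0.0936] F [-0.3  0.2 -2.7] open 0.0416 j [0.07 0.36 1.71 0.   1.07 0.25]
shift share [-0.005 -0.001  0.218] turn share [-0.    -0.     0.001] rows 1.0 1.0
```

View pics/ab10.png

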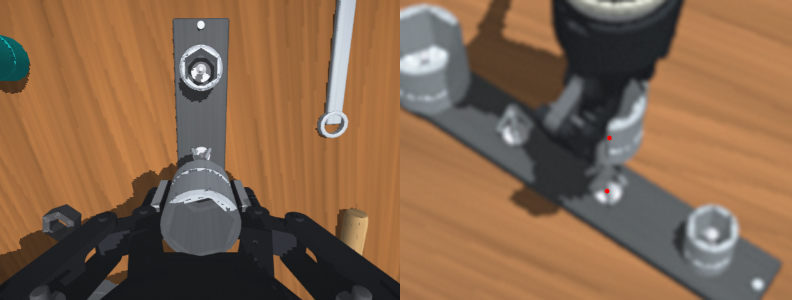

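The socket is aligned over clip_left in both views, with its projected centre matching. I'll lower it.

carry_out --commands "-0.005 -0.001 0.1 0 0 0 0;-0.005 -0.001 0.2 0 0 0 0;-0.005 -0.001 0.28 0 0 0 0;-0.005 -0.001 0.32 0 0 0 0;-0.005 -0.001 0.32 0 0 0 0"

```text
time_s: 9.0
ee_pos: [0.6726, 0.0715, 0.0276]
ee_rot: [0.769, 0.639, -0.001, -0.001]
contact_force: [-0.0, -0.2, -2.8]
opening: 0.0425
```

```bash
python3 plan.py .6723 .072 .008 -10.7
```

```text
t 9.0 pos [0.6726 0.0715 0.0276] F [-0.  -0.2 -2.8] open 0.0425 j [ 0.07  0.43  1.75 -0.    0.96  0.25]
shift share [ 0.002 -0.002  0.098] turn share [-0.001  0.     0.001] rows 1.0 1.0
```

carry_out --commands "0.001 0 0.02 0 0 0 0;0.001 0 0.04 0 0 0 0;0.001 0 0.06 0 0 0 0;0.001 0 0.075 0 0 0 0;0.001 0 0.085 0 0 0 0"

```text
time_s: 9.62
ee_pos: [0.674, 0.072, 0.0129]
ee_rot: [0.769, 0.64, 0.001, 0.0]
contact_force: [-2.4, 0.8, 4.1]
opening: 0.0424
```

```bash
python3 plan.py .6723 .072 .008 -10.7
```

```text
t 9.62 pos [0.674  0.072  0.0129] F [-2.4  0.8  4.1] open 0.0424 j [0.07 0.45 1.76 0.   0.93 0.25]
shift share [-0.002 -0.008  0.025] turn share [ 0.    -0.     0.001] rows 1.0 1.0
```

carry_out --commands "0 -0.002 0.02 0 0 0 0;0 -0.002 0.03 0 0 0 0;0 -0.002 0.035 0 0 0 0;0 -0.002 0.035 0 0 0 0"

```text
time_s: 10.12
ee_pos: [0.6736, 0.0718, 0.0086]
ee_rot: [0.769, 0.64, 0.0, 0.0]
contact_force: [-9.9, 0.0, 20.5]
opening: 0.0421
```

```bash
python3 plan.py .6723 .072 .008 -10.7; python3 - <<'E'
from h import *
from station import imaging,readout
S=imaging.camera("scene");s=S["pixels"]
cv2.imwrite("pics/s11.png",cv2.resize(s[230:360,210:400,::-1],None,fx=4,fy=4,interpolation=2))
E
```

```text
t 10.12 pos [0.6736 0.0718 0.0086] F [-9.9  0.  20.5] open 0.0421 j [ 0.07  0.45  1.76 -0.    0.93  0.25]
shift share [-0.    -0.007  0.003] turn share [ 0.    -0.     0.001] rows 1.0 1.0
```

View pics/s11.png

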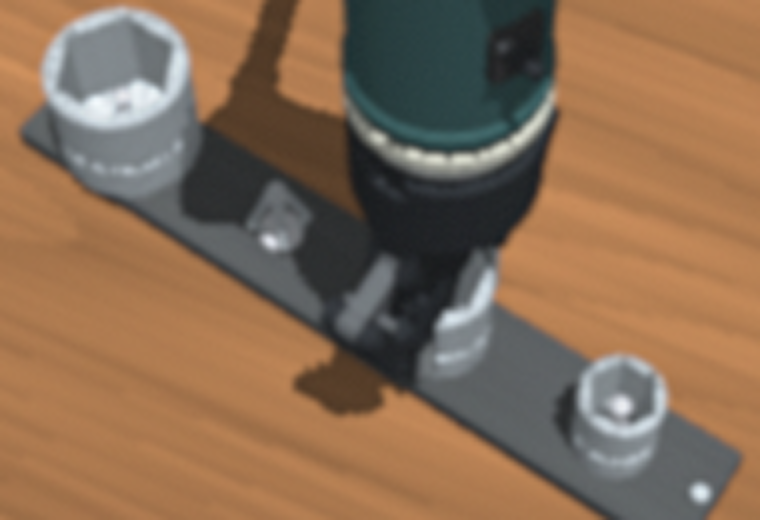

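carry_out --commands "0 -0.005 0.006 0 0 0 0;0 -0.005 0.006 0 0 0 0"

```text
time_s: 10.42
ee_pos: [0.6737, 0.0719, 0.0086]
ee_rot: [0.769, 0.64, 0.001, 0.001]
contact_force: [-9.1, 0.4, 24.5]
opening: 0.0423
```

carry_out --commands "0 0 -0.006 0 0 0 0;0 0 -0.012 0 0 0 1;0 0 -0.012 0 0 0 1;0 0 -0.012 0 0 0 1;0 0 -0.012 0 0 0 1"

```text
time_s: 11.05
ee_pos: [0.6718, 0.072, 0.0056]
ee_rot: [0.769, 0.639, -0.0, -0.0]
contact_force: [0.7, -0.5, 0.2]
opening: 0.0855
```

carry_out --commands "0 0 -0.05 0 0 0 1;0 0 -0.3 0 0 0 1;0 0 -0.6 0 0 0 1;0 0 -0.6 0 0 0 1"

```text
time_s: 11.55
ee_pos: [0.6777, 0.0724, 0.135]
ee_rot: [0.769, 0.64, 0.006, 0.004]
contact_force: [-0.5, -0.1, 0.9]
opening: 0.0854
```

```bash
python3 plan.py .485 -.123 .12 -10.7; python3 - <<'E'
from h import *
from station import imaging,readout
W=imaging.camera("wrist");S=imaging.camera("scene");s=S["pixels"]
b=cv2.resize(s[160:360,200:460,::-1],None,fx=2,fy=2,interpolation=2)
for q in proj(S,[(.6723,.072,.066),(.6723,.072,.076)]): cv2.circle(b,(int((q[0]-200)*2),int((q[1]-160)*2)),1,(0,0,255),-1)
cv2.imwrite("pics/ab12.png",np.hstack([cv2.resize(W["pixels"][:,:,::-1],(280,210)),b[:210,:]]) if 0 else b)
cv2.imwrite("pics/w12.png",W["pixels"][:,:,::-1])
E
```

```text
t 11.55 pos [0.6777 0.0724 0.135 ] F [-0.5 -0.1  0.9] open 0.0854 j [ 0.07  0.32  1.68 -0.    1.12  0.25]
shift share [-1.136 -0.77   0.06 ] turn share [ 0.004 -0.001  0.001] rows 5.0 1.0
```

View pics/ab12.png

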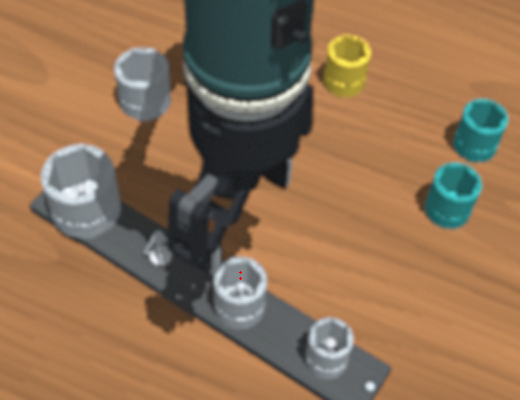

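View pics/w12.png

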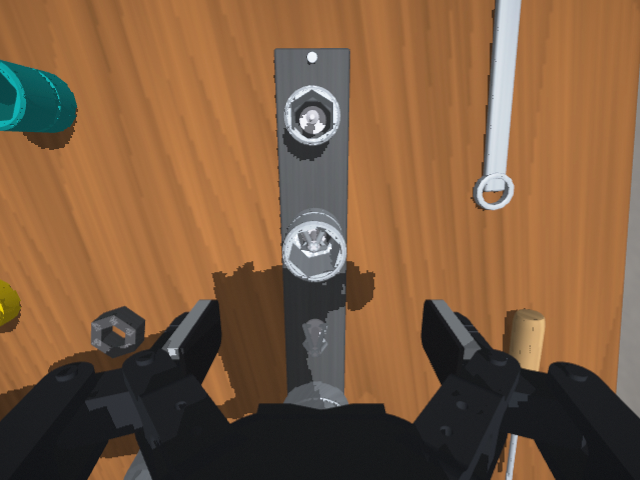

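The small socket stands upright, and its rim centre at (240,279) in the scene crop matches the fully seated projection. Now the large one.

carry_out --commands "-0.9 -0.6 0.03 0 0 0 1;-0.9 -0.6 0.03 0 0 0 1;-0.9 -0.6 0.03 0 0 0 1;-0.9 -0.6 0.03 0 0 0 1;-0.9 -0.6 0.03 0 0 0 1"

```text
time_s: 12.28
ee_pos: [0.5181, -0.084, 0.1181]
ee_rot: [0.77, 0.638, -0.001, -0.002]
contact_force: [0.0, 0.1, 0.3]
opening: 0.0857
```

```bash
python3 plan.py .4857 -.1235 .12 -10.7
```

```text
t 12.28 pos [ 0.5181 -0.084   0.1181] F [0.  0.1 0.3] open 0.0857 j [-0.21  0.07  2.02 -0.    1.06 -0.02]
shift share [-0.224 -0.123 -0.009] turn share [-0.001  0.     0.   ] rows 1.0 1.0
```

carry_out --commands "-0.224 -0.123 -0.01 0 0 0 1;-0.224 -0.123 -0.01 0 0 0 1;-0.224 -0.123 -0.01 0 0 0 1;-0.224 -0.123 -0.01 0 0 0 1"

```text
time_s: 12.78
ee_pos: [0.4898, -0.1218, 0.122]
ee_rot: [0.768, 0.64, 0.0, -0.0]
contact_force: [0.1, -0.3, 0.3]
opening: 0.0853
```

```bash
python3 - <<'E'
from h import *
from station import imaging,readout
W=imaging.camera("wrist");S=imaging.camera("scene")
np.save("pics/w13.npy",{k:v for k,v in W.items() if k!='pixels'},allow_pickle=True)
a=W["pixels"][:,:,::-1].copy()
q=proj(W,(.4857,-.1235,.056))[0];print(q); cv2.circle(a,(int(q[0]),int(q[1])),2,(0,0,255),-1)
cv2.imwrite("pics/w13.png",a)
E
python3 plan.py .4857 -.1235 -.006 -10.7
```

```text
[315.78927747 253.19378397]
t 12.88 pos [ 0.4896 -0.1219  0.1221] F [ 0.6 -0.5  0.4] open 0.0855 j [-0.29  0.02  2.06  0.    1.06 -0.11]
shift share [-0.012 -0.018  0.641] turn share [-0.    -0.     0.002] rows 3.0 1.0
```

View pics/w13.png

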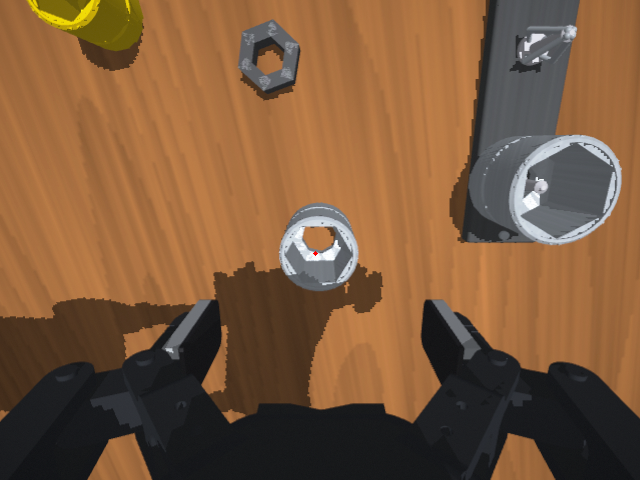

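The rim is centred at (319,252.5), so the socket is about 2 mm farther in x than I estimated, near (0.4875, -0.1237). I'll correct for that and descend.

carry_out --commands "-0.01 -0.009 0.25 0 0 0 1;-0.01 -0.009 0.45 0 0 0 1;-0.01 -0.009 0.58 0 0 0 1;-0.01 -0.009 0.64 0 0 0 1;-0.01 -0.009 0.64 0 0 0 1"

```text
time_s: 13.5
ee_pos: [0.4866, -0.1239, -0.0062]
ee_rot: [0.769, 0.64, -0.0, -0.001]
contact_force: [-0.2, 0.0, 0.2]
opening: 0.0855
```

```bash
python3 plan.py .4875 -.1237 -.006 -10.7;python3 - <<'E'
from h import *
from station import imaging,readout
W=imaging.camera("wrist")
cv2.imwrite("pics/w14.png",W["pixels"][:,:,::-1])
E
```

```text
t 13.5 pos [ 0.4866 -0.1239 -0.0062] F [-0.2  0.   0.2] open 0.0855 j [-0.3   0.2   2.15  0.    0.8  -0.12]
shift share [ 0.002  0.004 -0.001] turn share [-0.    -0.     0.001] rows 1.0 1.0
```

View pics/w14.png

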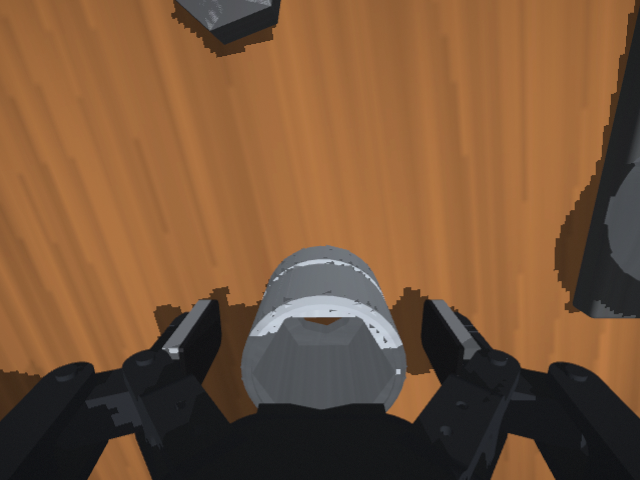

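The socket is centred between the pads, at about (323,330). I'll grip it.

carry_out --commands "0.002 0.004 0 0 0 0 0;0.002 0.004 0 0 0 0 0;0.002 0.004 0 0 0 0 0;0.002 0.004 0 0 0 0 0;0.002 0.004 0 0 0 0 0"

```text
time_s: 14.18
ee_pos: [0.4885, -0.1243, -0.004]
ee_rot: [0.769, 0.639, 0.0, 0.001]
contact_force: [-2.7, 1.1, 6.5]
opening: 0.053
```

carry_out --commands "0 0 -0.05 0 0 0 0;0 0 -0.2 0 0 0 0;0 0 -0.4 0 0 0 0;0 0 -0.6 0 0 0 0;0 0 -0.6 0 0 0 0"

```text
time_s: 14.8
ee_pos: [0.4907, -0.125, 0.118]
ee_rot: [0.769, 0.639, 0.002, 0.003]
contact_force: [0.6, -0.4, -6.2]
opening: 0.0529
```

```bash
python3 plan.py .6555 -.0167 .12 -10.7; python3 - <<'E'
from h import *
from station import imaging
w=imaging.camera("wrist")["pixels"];s=imaging.camera("scene")["pixels"]
a=cv2.resize(w[:,:,::-1],(400,300));b=cv2.resize(s[140:340,200:400,::-1],(300,300),interpolation=2)
cv2.imwrite("pics/ab15.png",np.hstack([a,b]))
E
```

```text
t 14.8 pos [ 0.4907 -0.125   0.118 ] F [ 0.6 -0.4 -6.2] open 0.0529 j [-0.3   0.02  2.07  0.    1.04 -0.12]
shift share [ 0.682  0.711 -0.005] turn share [0.003 0.    0.001] rows 4.0 1.0
```

View pics/ab15.png

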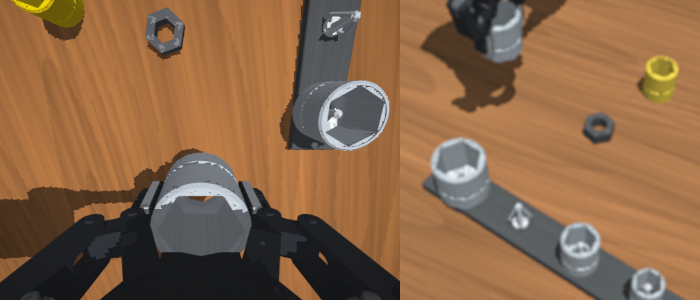

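Held, with the opening at 53 mm. On to clip_right at about (0.6555, -0.0167).

carry_out --commands "0.3 0.3 0 0 0 0 0;0.5 0.5 0 0 0 0 0;0.682 0.711 0 0 0 0 0;0.682 0.711 0 0 0 0 0;0.682 0.711 0 0 0 0 0"

```text
time_s: 15.52
ee_pos: [0.6504, -0.0153, 0.1107]
ee_rot: [0.768, 0.64, -0.002, -0.002]
contact_force: [-0.2, -0.4, -6.1]
opening: 0.053
```

```bash
python3 plan.py .6555 -.0167 .09 -10.7
```

```text
t 15.53 pos [ 0.6504 -0.0153  0.1107] F [-0.2 -0.4 -6.1] open 0.053 j [-0.06  0.3   1.76 -0.    1.09  0.12]
shift share [-0.002  0.027  0.103] turn share [-0.002  0.     0.002] rows 1.0 1.0
```

carry_out --commands "0 0.01 0.1 0 0 0 0;0 0.01 0.1 0 0 0 0;0 0.01 0.1 0 0 0 0;0 0.01 0.1 0 0 0 0"

```text
time_s: 16.02
ee_pos: [0.6545, -0.0167, 0.095]
ee_rot: [0.769, 0.639, 0.0, 0.0]
contact_force: [0.0, -0.2, -4.6]
opening: 0.0528
```

```bash
python3 plan.py .6555 -.0167 .03 -10.7; python3 - <<'E'
from h import *
from station import imaging,readout
o=readout.get_obs()
W=imaging.camera("wrist");S=imaging.camera("scene")
b=cv2.resize(S["pixels"][200:350,200:400,::-1],None,fx=2,fy=2,interpolation=2)
for q in proj(S,[(.6555,-.0167,.054),o["ee_pos"]+[0,0,.004]]): cv2.circle(b,(int((q[0]-200)*2),int((q[1]-200)*2)),2,(0,0,255),-1)
cv2.imwrite("pics/ab16.png",np.hstack([cv2.resize(W["pixels"][:,:,::-1],(400,300)),b]))
E
```

```text
t 16.02 pos [ 0.6545 -0.0167  0.095 ] F [ 0.  -0.2 -4.6] open 0.0528 j [-0.06  0.32  1.76  0.    1.05  0.12]
shift share [0.001 0.004 0.325] turn share [ 0.    -0.     0.001] rows 2.0 1.0
```

View pics/ab16.png

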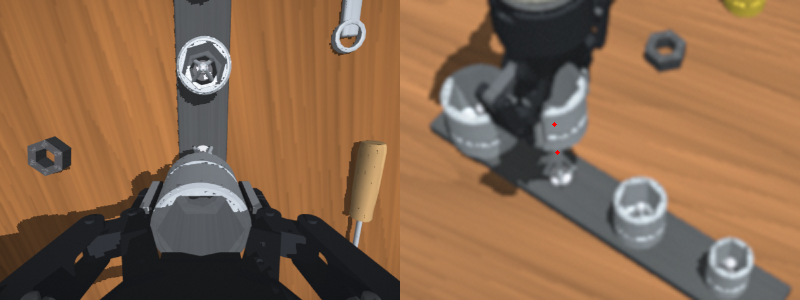

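carry_out --commands "0.001 0.002 0.1 0 0 0 0;0.001 0.002 0.2 0 0 0 0;0.001 0.002 0.29 0 0 0 0;0.001 0.002 0.33 0 0 0 0;0.001 0.002 0.33 0 0 0 0"

```text
time_s: 16.75
ee_pos: [0.6548, -0.016, 0.0274]
ee_rot: [0.769, 0.64, -0.0, -0.0]
contact_force: [1.1, 0.2, -4.6]
opening: 0.0533
```

carry_out --commands "0 0 0.02 0 0 0 0;0 0 0.04 0 0 0 0;0 0 0.06 0 0 0 0;0 0 0.08 0 0 0 0;0 0 0.09 0 0 0 0"

```text
time_s: 17.38
ee_pos: [0.6554, -0.0162, 0.0105]
ee_rot: [0.769, 0.64, 0.0, 0.001]
contact_force: [0.8, -0.6, -4.8]
opening: 0.0531
```

```bash
python3 plan.py .655 -.0167 .010 -10.7
```

```text
t 17.38 pos [ 0.6554 -0.0162  0.0105] F [ 0.8 -0.6 -4.8] open 0.0531 j [-0.06  0.42  1.81 -0.    0.91  0.12]
shift share [-0.003 -0.002  0.002] turn share [ 0.    -0.     0.001] rows 1.0 1.0
```

carry_out --commands "0 0 0.01 0 0 0 0;0 0 0.02 0 0 0 0;0 0 0.025 0 0 0 0;0 0 0.025 0 0 0 0"

```text
time_s: 17.88
ee_pos: [0.6552, -0.0162, 0.01]
ee_rot: [0.769, 0.64, -0.0, 0.0]
contact_force: [-9.1, -0.1, 25.9]
opening: 0.0533
```

```bash
python3 plan.py .655 -.0167 .010 -10.7; python3 - <<'E'
from h import *
from station import imaging,readout
S=imaging.camera("scene")
b=cv2.resize(S["pixels"][200:350,200:400,::-1],None,fx=4,fy=4,interpolation=2)
cv2.imwrite("pics/s17.png",b)
E
```

```text
t 17.88 pos [ 0.6552 -0.0162  0.01  ] F [-9.1 -0.1 25.9] open 0.0533 j [-0.06  0.42  1.81 -0.    0.91  0.12]
shift share [-0.003 -0.    -0.   ] turn share [0.    0.    0.001] rows 1.0 1.0
```

View pics/s17.png

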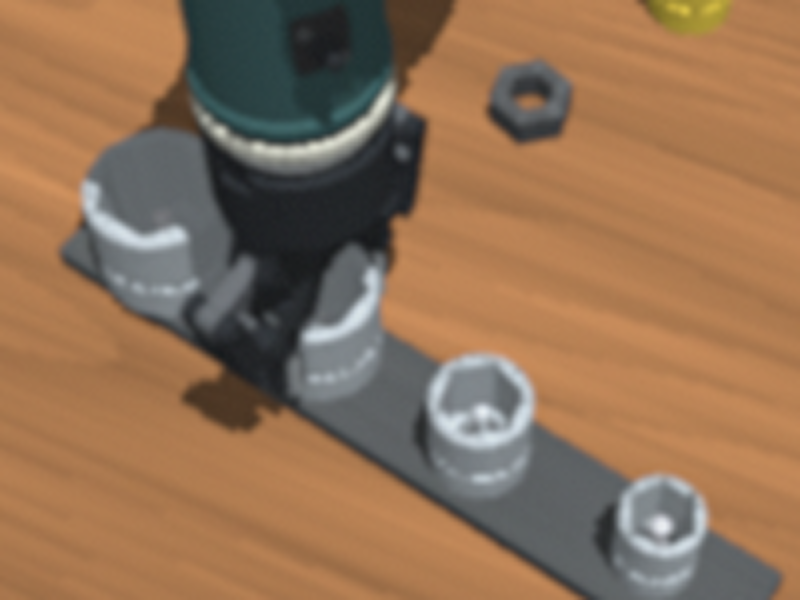

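It has hit a hard stop at the seat height (26 N, no further travel). I'll release and lift straight up.

carry_out --commands "0 0 -0.01 0 0 0 0;0 0 -0.018 0 0 0 1;0 0 -0.018 0 0 0 1;0 0 -0.018 0 0 0 1;0 0 -0.018 0 0 0 1"

```text
time_s: 18.55
ee_pos: [0.6542, -0.016, 0.0081]
ee_rot: [0.769, 0.64, -0.0, -0.0]
contact_force: [0.1, 0.2, -0.4]
opening: 0.0854
```

carry_out --commands "0 0 -0.05 0 0 0 1;0 0 -0.3 0 0 0 1;0 0 -0.6 0 0 0 1;0 0 -0.9 0 0 0 1;0 -0.6 -0.9 0 0 0 1"

```text
time_s: 19.18
ee_pos: [0.6016, -0.0055, 0.1987]
ee_rot: [0.769, 0.639, 0.007, 0.006]
contact_force: [-0.8, 0.4, 0.7]
opening: 0.0854
```

carry_out --commands "0 -0.8 0 0 0 0 1;0 -0.8 0 0 0 0 1;0 -0.8 0 0 0 0 1;0 -0.8 0 0 0 0 1;0 -0.8 0 0 0 0 1"

```text
time_s: 19.8
ee_pos: [0.4371, 0.0244, 0.1899]
ee_rot: [0.769, 0.64, 0.001, 0.001]
contact_force: [0.4, -0.7, 0.7]
opening: 0.0855
```

```bash
python3 plan.py .655 -.0167 .010 -10.7; python3 - <<'E'
from h import *
from station import imaging,readout
S=imaging.camera("scene");T=imaging.camera("top")
L=(.6723,.072);Rr=(.6555,-.0167)
def mk(c,x0,y0,x1,y1,f):
    b=cv2.resize(c["pixels"][y0:y1,x0:x1,::-1],None,fx=f,fy=f,interpolation=2)
    for P in((*L,.066),(*L,.076),(*Rr,.07),(*Rr,.08)):
        q=proj(c,P)[0]; cv2.circle(b,(int((q[0]-x0+.5)*f),int((q[1]-y0+.5)*f)),2,(0,0,255),-1)
    return b
cv2.imwrite("pics/s18.png",mk(S,200,170,400,370,3.0))
cv2.imwrite("pics/t18.png",mk(T,210,140,410,290,4.0))
E
```

```text
t 19.8 pos [0.4371 0.0244 0.1899] F [ 0.4 -0.7  0.7] open 0.0855 j [-0.   -0.18  2.12 -0.    1.2   0.18]
shift share [-0.004  1.107  0.903] turn share [ 0.001 -0.     0.001] rows 5.0 1.0
```

View pics/s18.png

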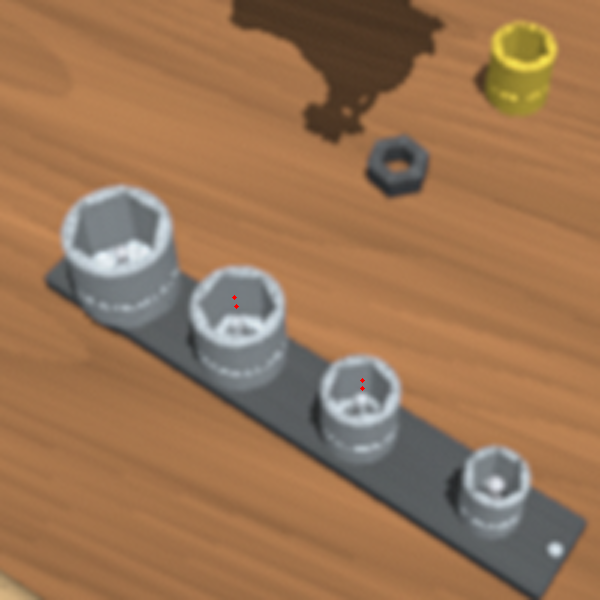

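View pics/t18.png

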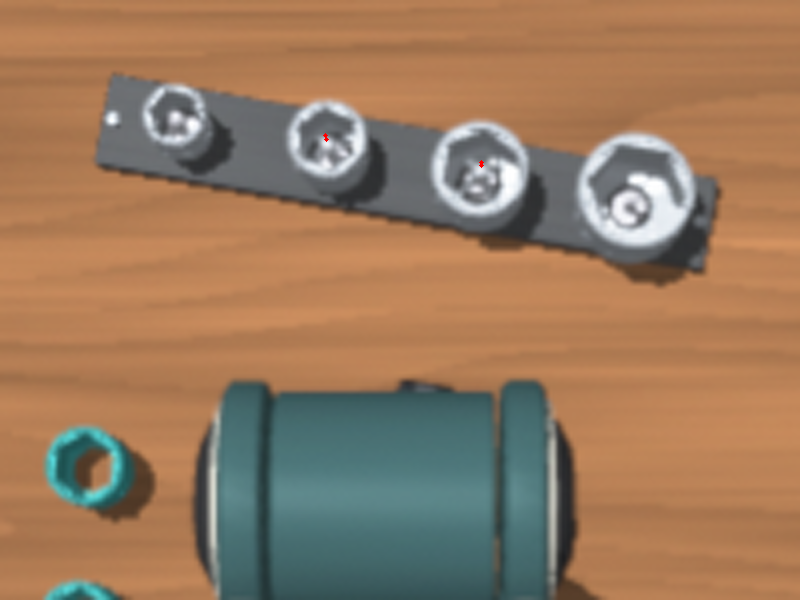

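Both rims match the seated projections within about 2 crop pixels: large (238,304) against (236,306), small (360,388) against (362,388). The nut and the decoys in view are where they were. Handing in.

```bash
python3 -c "
from station import robot
print(robot.sign_off())"
```

```text
the job is handed in; nothing more can be done
None
```

Both loose sockets are pressed home on the rail, and the job is handed in at about 20 s of the 58 s allowed. The small one is on clip_left beside the smallest socket, and the large one is on clip_right beside the largest.

- **Seating:** each socket met a hard stop at seat height under about 25 N. In the last scene picture both rims were within about 1 image pixel of their fully seated positions. The arm was well clear and touching nothing.
- **Bystanders:** the nut, the yellow socket and the one turquoise socket fully in view stood where they started. I did not recheck the bush, the chuck or the other turquoise socket, but the arm went near none of them.
- **First grasp failed:** the jaws shut empty above the small socket and moved it by about 1 mm at most. The pictures put the fingertips about 40 mm farther back than the stated 25 mm ahead of the TCP. I used the measured offset from then on, and both later grasps held.
- **Sideways force:** each press also showed about 9 N sideways, which disappeared on release.

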